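Shuffle the red board carrier into the inspection bay

ROBOT

A 6-joint arm with a two-finger parallel gripper is mounted at the origin on the work surface. World frame = base frame: x ahead of the robot, y to its left, z up, the work surface at z = 0. Lengths are in m, angles in rad, forces in N, time in s.
With the tool pointing down it reaches from about 0.3 to 0.775 m from the base axis. Payload 14.6 kg.
Tool frame: the origin (TCP) lies midway between the tips of the shut fingers; the grasp point (between the pads) lies 19 mm behind it (grasp_offset is the distance from the TCP to the grasp point, in m); z points along the fingers, y is the line along which they close (so a half turn about z gives the same grasp; the last joint's range is limited). The gripper opens to 94 mm and grips with 3 to 60 N. Pads are 16 mm wide; open, the fingers measure 119 mm over their backs; the gripper's body (75 mm by 177 mm) begins 78 mm behind the grasp point.
Start: joints at [-1.361, 0.3, 1.521, -0, 1.321, -0.067], TCP at [0.15, -0.529, 0.205] pointing down, gripper open.
Joint ranges: [-3.03, 3.03], [-0.79, 2.21], [0.23, 2.52], [-1.04, 4.18], [0, 3.07], [-2.55, 2.55]. Speed limits (rad/s): [2.22, 2.22, 2.57, 3.14, 3.14, 3.14].

INTERFACE

Orientations are given as [roll, pitch, yaw] about the fixed x, y, z axes, in that order (R = Rz(yaw) Ry(pitch) Rx(roll)).
In Python, from station import * gives the robot as it stands. The module is installed in compiled form; this text tells all that it offers.
- The arm moves only by the tool send_rows, never from a script. Its argument "rows" is a list of rows, each an object of numbers: "dx", "dy", "dz": the shift along the tool's x, y, z in mm; "roll": the turn about the tool's z in degrees; "jaw": the closure, from -1 (fully open) to 1 (shut). In form: [{"dx": .., "dy": .., "dz": .., "roll": .., "jaw": ..}, ...]. A call has 1 to 12 rows; each row shifts and turns the commanded pose from where the row before left it, along the tool's axes as they then stand; what a row does not reach is not made up. A row lasts 1/12 s, in which the tool goes at most 41.7 mm and 7.16 degrees, less where a joint would pass 70% of its speed; a pose out of reach is approached as far as the arm can. A call is refused whole if a number of a shift passes 41.7 or a number of a turn 7.16, either way. A call with a gripper value outside its range is refused whole. The fingers move at their own pace and stop on an object; "force" is the grip in N (left out, the last holds). Time passes only in rows, so rows that do not move let the fingers close. It gives the time, the measured TCP pose, the force, the opening and the grip force at its end, in the units of the state.
- get_obs(): the state, without advancing time (a new reading comes with each control period).
- camera(name): name is "scene" or "top"; returns a dict with "frame" (480x640x3 uint8, red, green, blue), "z_map" (480x640 float32, m along the optical axis (not along the pixel's ray), 0 where there is no reading), "camera_matrix" (3x3 intrinsics, pixels), "D" ([k1, k2, p1, p2, k3] as OpenCV has them; the pictures are not rectified), "rvec" (rotation vector, rad) and "tvec" (3), from world to camera coordinates, as OpenCV has them. Camera axes: x right, y down, z forward; pixel columns grow to the right and rows downward; lengths in m; the calibration is good to about 2 mm. A picture is of the moment at which its call begins.
- hand_in(): hands the job in; it is judged then, once.
The state is a dict: "time_s": time; "qpos": joint angles; "joint_vel": joint speeds; "tau": joint torques, N m; "ee_pos": TCP position; "eef_rot": TCP orientation; "force": force on the tool from outside, world axes, zero at the start; "moment": the same for the moment, N m; "grip_width": finger opening in m; "grip_force": force on a finger pad.
Only numpy, scipy, OpenCV 4.12 (cv2) and the standard library are available. Lean on these libraries where they do the work, as an engineer would, in place of code of your own. Each camera call takes 0.05 s, during which the arm holds its last target. There are 200 camera calls.

TASK

The red board is next under the microscope, so first slide the carrier that now sits in the yellow-marked inspection bay across into the empty bay, and then slide the red carrier straight into the inspection bay. Press each one gently but firmly home against the rubber buffer at the end of its slide, lean on it like that for a moment without forcing it, and let go. Keep the carriers flat in the tray without lifting them, and leave the third carrier and the other things on the bench where they are.

Things in the scene. Friction and masses are not known exactly. Their poses are not given: they have to be found in the camera images.
- tray: Fixed tray, floor 5 mm thick, walls 16 mm high. Origin: on the bench, middle of the 2 x 2 bays; x away from the robot (yaw within 0.4 rad), y left, z up. Bay centres at x, y = +-35 mm, no walls between them. Near and right wall faces at -70 mm, far and left rails at +102 mm. A filler block closes y > 70 mm for x < -8 mm. The near left bay holds the third carrier, to be left there.
- inspect_bay (a point): Floor centre of the far right bay (tray x +35, y -35 mm), the inspection bay, marked with yellow strips on the tray's rims beside it; the blue or the green carrier is in it at the start.
- empty_bay (a point): Floor centre of the far left bay (tray x +35, y +35 mm), empty at the start.
- rail_far: Aluminium rail 20 mm high on the tray's far side; it ends the red carrier's slide along tray +x. A rubber buffer 36 mm wide faces tray -x at the inspection bay's middle, 7 to 15 mm up, from it, on a screw of unmeasured setting: its face is 11 to 31 mm inside the rail, different each time; feel for it. Gives 0.1 mm per N. 7 to 12 N held 0.3 s seats a carrier; under 4 N is not seated, over 16 N damages it.
- rail_side: Aluminium rail 20 mm high on the tray's left side; it ends the first carrier's slide along tray +y. A rubber buffer 36 mm wide faces tray -y at the empty bay's middle, 7 to 15 mm up, from it, on a screw of unmeasured setting: its face is 11 to 31 mm inside the rail, different each time; feel for it. Gives 0.1 mm per N. 7 to 12 N held 0.3 s seats a carrier; under 4 N is not seated, over 16 N damages it.
- red_knob (a point): Centre of the red carrier's knob. Loose 66 x 66 x 10 mm plate, 250 g, with a red circuit board (parts up to 14 mm above the plate's underside) and a red knob 18 x 18 mm, 46 mm high above the plate, sides parallel to the plate's. Point is 33 mm above the underside. Slides easily (under 2 N unless pressed down). Starts in the near right bay, next to the inspection bay.
- blue_knob (a point): Centre of the blue carrier's knob. Loose 66 x 66 x 10 mm plate, 250 g, with a blue circuit board (parts up to 14 mm above the plate's underside) and a blue knob 18 x 18 mm, 46 mm high above the plate, sides parallel to the plate's. Point is 33 mm above the underside. Slides easily (under 2 N unless pressed down). Starts in the inspection bay or near left bay (blue and green swap at random).
- green_knob (a point): Centre of the green carrier's knob. Loose 66 x 66 x 10 mm plate, 250 g, with a green circuit board (parts up to 14 mm above the plate's underside) and a green knob 18 x 18 mm, 46 mm high above the plate, sides parallel to the plate's. Point is 33 mm above the underside. Slides easily (under 2 N unless pressed down). Starts in the inspection bay or near left bay (blue and green swap at random).
- driver_mark (a point): Loose screwdriver lying on the bench to the left of the tray; its origin. Bystander.
- flux_mark (a point): Loose white bottle with a red cap, 44 mm across and 90 mm tall, to the right of the tray; its middle. Bystander.
- spool_mark (a point): Loose grey spool, 54 mm across and 36 mm tall, right of the tray; its middle. Bystander.

How it is judged:
On the way, in this order (a step that is already met when the one before it is completed fails the run):
1. the carrier from the inspection bay is in the empty bay and pressed on the side rail's buffer with over 4 N for 0.2 s, the red one still in its bay, the third in its own (((y of blue_knob in the frame of tray between 0.033 and 0.065 m and x of blue_knob in the frame of tray between 0.023 and 0.055 m and x of green_knob in the frame of tray between -0.045 and -0.025 m and y of green_knob in the frame of tray between 0.025 and 0.045 m and contact force between blue and rail_side above 4 N) or (y of green_knob in the frame of tray between 0.033 and 0.065 m and x of green_knob in the frame of tray between 0.023 and 0.055 m and x of blue_knob in the frame of tray between -0.045 and -0.025 m and y of blue_knob in the frame of tray between 0.025 and 0.045 m and contact force between green and rail_side above 4 N)) and x of red_knob in the frame of tray below -0.02 m), for 0.2 s.
2. the red carrier is in the inspection bay and pressed on the far rail's buffer with over 4 N for 0.2 s, the first one still parked (x of red_knob in the frame of tray between 0.033 and 0.065 m and y of red_knob in the frame of tray between -0.045 and -0.025 m and ((y of blue_knob in the frame of tray between 0.033 and 0.065 m and x of blue_knob in the frame of tray between 0.023 and 0.055 m and x of green_knob in the frame of tray between -0.045 and -0.025 m and y of green_knob in the frame of tray between 0.025 and 0.045 m) or (y of green_knob in the frame of tray between 0.033 and 0.065 m and x of green_knob in the frame of tray between 0.023 and 0.055 m and x of blue_knob in the frame of tray between -0.045 and -0.025 m and y of blue_knob in the frame of tray between 0.025 and 0.045 m)) and contact force between red and rail_far above 4 N), for 0.2 s.
At the end, for the whole second after the job is handed in: Red carrier in the inspection bay (tray x 33 to 65 mm, y within 10 mm of centre), the one from there in the formerly empty bay (y 33 to 65, x 23 to 55 mm), the third within 10 mm of its bay centre in x and y; all at rest (under 10 mm/s) and flat (under 0.08 rad) (x of red_knob in the frame of tray between 0.033 and 0.065 m and y of red_knob in the frame of tray between -0.045 and -0.025 m and ((y of blue_knob in the frame of tray between 0.033 and 0.065 m and x of blue_knob in the frame of tray between 0.023 and 0.055 m and x of green_knob in the frame of tray between -0.045 and -0.025 m and y of green_knob in the frame of tray between 0.025 and 0.045 m) or (y of green_knob in the frame of tray between 0.033 and 0.065 m and x of green_knob in the frame of tray between 0.023 and 0.055 m and x of blue_knob in the frame of tray between -0.045 and -0.025 m and y of blue_knob in the frame of tray between 0.025 and 0.045 m)) and linear speed of each of red, blue, green below 0.01 m/s and angle between each of red_knob, blue_knob, green_knob's own z axis and vertical below 0.08 rad); the robot touches nothing.
It fails at once if a carrier is pressed on a buffer or rail with over 16 N (contact force between any of red, blue, green and rail_far above 16 N or contact force between any of red, blue, green and rail_side above 16 N).
It fails at once if a carrier is lifted by over 10 mm or tilted by over 0.2 rad (z of any of red_knob, blue_knob, green_knob in the frame of tray above 0.048 m or angle between any of red_knob, blue_knob, green_knob's own z axis and vertical above 0.2 rad).
It fails at once if the screwdriver, bottle or spool is moved by over 30 mm (distance of any of driver_mark, flux_mark, spool_mark from where it was at the start of the episode above 0.03 m).
It also fails if it takes over 64 s, if anything falls off the work surface, if the arm or the gripper's body presses on something with over 40 N, if the wrist force passes 120 N, or if a joint passes its speed limit or range.

## Working session

There is one attempt and no reset: what is moved stays moved. The work goes in short steps, Python scripts to look and compute and a tool call to move; the robot and the scene stay as the last step left them, time stands still between calls to the robot, and variables do not carry over. Pictures are saved under pics/ and viewed, at most 10 in all, crops included, and the job is handed in when it is done.

Besides the shell and the picture viewer there is one more tool, called after "Request:" in YAML: its name, and indented under it one key for each argument. send_rows: Moves the arm, as the interface text tells. Its arguments: {"type":"object","properties":{"rows":{"type":"array"},"force":{"type":"number"}},"required":["rows"]}

```bash
mkdir -p pics; python3 - <<'E'
from station import *
import cv2,numpy as np
o=get_obs();print(o)
for n in("top","scene"):
    c=camera(n);np.savez(f"{n}0.npz",**c)
    cv2.imwrite(f"pics/{n}0.png",c["frame"][:,:,::-1]);print(n,c["camera_matrix"],c["D"],c["rvec"],c["tvec"])
E
```

```text
{'time_s': 0.0, 'qpos': array([-1.36057371e+00,  3.00488697e-01,  1.52157030e+00,  1.79093467e-05,
        1.32070803e+00, -6.66142938e-02]), 'joint_vel': array([ 0.00068084,  0.00128266, -0.00105619,  0.00044635, -0.00093033,
        0.00055314]), 'tau': array([ 4.66205471e-03, -5.31802726e+01, -3.52735984e+01,  7.09742121e-02,
        2.45187536e-02, -1.03048460e-04]), 'ee_pos': array([ 0.1502625 , -0.52880468,  0.20488124]), 'eef_rot': array([-3.14042205e+00, -9.54802223e-05,  2.76832410e-01]), 'force': array([ 0.32645619,  0.46670567, -0.00652094]), 'moment': array([-0.005544  , -0.05605862, -0.00836614]), 'grip_force': 0.0, 'grip_width': 0.09400788925365625}
top [[494.96396968   0.         331.1158437 ]
 [  0.         494.96396968 236.77323028]
 [  0.           0.           1.        ]] [-0.08286997  0.          0.          0.          0.        ] [ 2.18112526 -2.13945941  0.12171535] [0.00119645 0.5565947  0.98616872]
scene [[512.51459713   0.         325.47675255]
 [  0.         512.51459713 243.48153885]
 [  0.           0.           1.        ]] [-0.13097371  0.          0.          0.          0.        ] [ 1.01490831  2.50772669 -0.98099006] [ 0.39230575 -0.24971996  1.45230351]
```

View pics/top0.png

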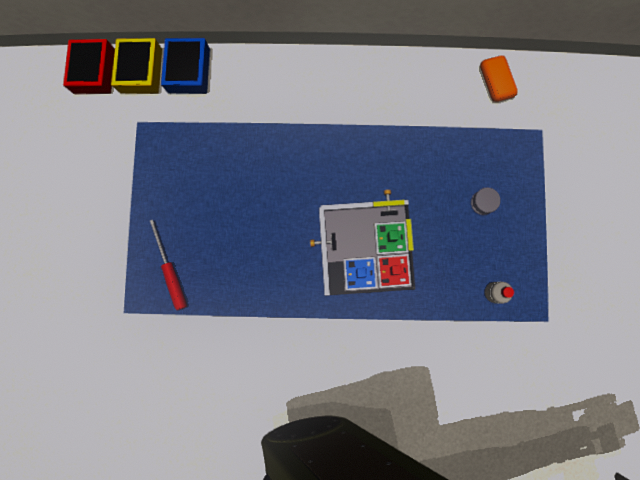

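View pics/scene0.png

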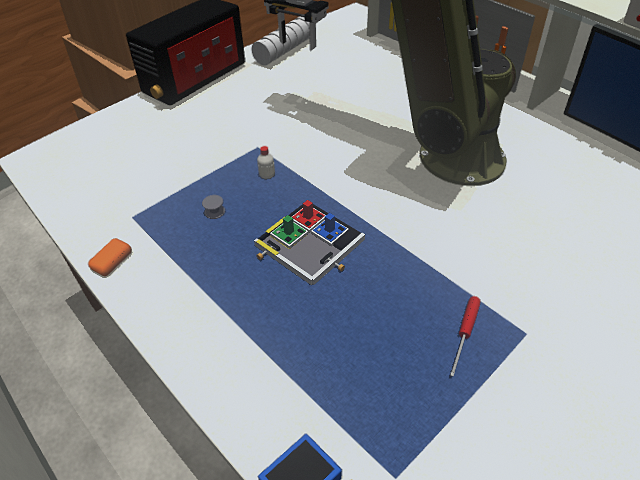

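The top view shows green in the inspection bay at about (391,238), red at (394,271) and blue, the third carrier, at (359,273). The buffers are at about (388,213) on the far rail and (333,241) on the left rail. The scene view at about (310,235) agrees.

```bash
cat > h.py <<'E'
import cv2,numpy as np
def world(c):
    v,u=np.mgrid[0:480,0:640]
    p=np.stack([u,v],-1).reshape(-1,1,2).astype(np.float64)
    n=cv2.undistortPoints(p,c["camera_matrix"],c["D"]).reshape(480,640,2)
    R=cv2.Rodrigues(c["rvec"])[0]; z=c["z_map"].astype(float)
    P=np.dstack([n[...,0]*z,n[...,1]*z,z])
    return (P-c["tvec"].reshape(3))@R      # R^T (P-t)
def plane(c,uv,h):
    n=cv2.undistortPoints(np.array(uv,float).reshape(-1,1,2),c["camera_matrix"],c["D"]).reshape(-1,2)
    R=cv2.Rodrigues(c["rvec"])[0]; C=-R.T@c["tvec"].reshape(3)
    d=np.c_[n,np.ones(len(n))]@R
    return C+d*((h-C[2])/d[:,2])[:,None]
def knobs(c,roi):
    x0,x1,y0,y1=roi
    W=world(c); hsv=cv2.cvtColor(c["frame"],cv2.COLOR_RGB2HSV).astype(int); H,S=hsv[...,0],hsv[...,1]
    m=np.zeros((480,640),bool); m[y0:y1,x0:x1]=1
    m&=(W[...,2]>0.03)&(W[...,2]<0.075)&(c["z_map"]>0)
    r={}
    for k,cm in dict(red=(H<10)|(H>170),green=(H>45)&(H<85),blue=(H>95)&(H<130)).items():
        q=W[m&cm&(S>90)]; 
        t=q[q[:,2]>0.054]
        r[k]=(len(q),len(t),t.mean(0).round(4) if len(t) else None,(t.min(0)+t.max(0))/2 if len(t) else None)
    return r
E
python3 - <<'E'
from h import *
T=np.load("top0.npz");S=np.load("scene0.npz")
for c,r in((T,(315,420,195,300)),(S,(250,370,190,285))):
    for k,v in knobs(c,r).items(): print(k,v)
# tray yaw: left white rail edge & carriers' boards in top
f=T["frame"];hsv=cv2.cvtColor(f,cv2.COLOR_RGB2HSV).astype(int)
W=world(T)
print("rail z",W[225:280:10,325,2].round(3),"floor",W[225,355],W[265,380])
H,Sa=hsv[...,0],hsv[...,1]
m=np.zeros((480,640),bool);m[195:300,315:420]=1
# boards+white outline: colour blobs
for k,cm in dict(red=(H<10)|(H>170),green=(H>45)&(H<85),blue=(H>95)&(H<115)).items():
    mm=(m&cm&(Sa>110)&(hsv[...,2]>90)).astype(np.uint8)
    mm=cv2.morphologyEx(mm,cv2.MORPH_CLOSE,np.ones((7,7)))
    cs,_=cv2.findContours(mm,0,1);q=max(cs,key=cv2.contourArea).reshape(-1,2)
    w=plane(T,q,0.017)[:,:2]
    b=cv2.minAreaRect((w*1000).astype(np.float32));print(k,b)
# white rail pixels (far and left)
wh=m&(Sa<40)&(hsv[...,2]>190)
cv2.imwrite("pics/crop.png",cv2.resize(f[190:305,305:425,::-1],None,fx=5,fy=5,interpolation=cv2.INTER_NEAREST))
E
```

```text
red (96, 79, array([ 0.491 , -0.1185,  0.0617]), array([ 0.49020783, -0.11854322,  0.06048072]))
green (96, 84, array([ 0.5593, -0.1139,  0.0618]), array([ 0.56005874, -0.11354908,  0.06050912]))
blue (95, 84, array([ 0.484 , -0.0504,  0.0627]), array([ 0.48397059, -0.04972354,  0.0612663 ]))
red (110, 43, array([ 0.4925, -0.1164,  0.0585]), array([ 0.49205942, -0.11643866,  0.0579181 ]))
green (110, 44, array([ 0.5607, -0.1102,  0.0589]), array([ 0.56087063, -0.1090145 ,  0.05857552]))
blue (122, 48, array([ 0.4853, -0.0477,  0.0582]), array([ 0.48427867, -0.04858868,  0.05882475]))
rail z [0.004 0.023 0.02  0.02  0.023 0.021] floor [ 0.58571891 -0.03807285  0.00493842] [ 0.50108949 -0.09049227  0.01856621]
red ((490.2821350097656, -119.40304565429688), (57.61195755004883, 57.10380554199219), 5.976674556732178)
green ((559.215576171875, -113.40072631835938), (56.080142974853516, 56.20022201538086), 4.880808353424072)
blue ((539.3766479492188, -64.39830017089844), (218.36183166503906, 219.9168701171875), 1.1484358310699463)
```

View pics/crop.png

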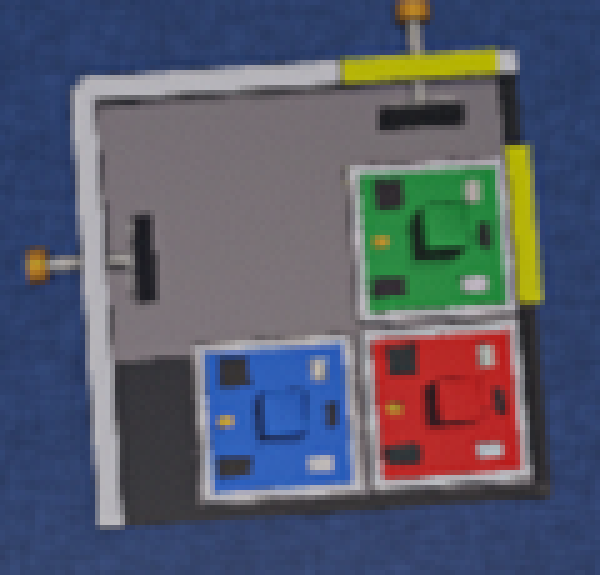

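The crop shows the far buffer's near face at about crop (420,128) and the side buffer's face at about crop (157,257). The rails run from crop (75,85) to (97,525) on the left and to (518,55) on the far side. Next I work out the tray frame, the expected slide lengths and the first move.

```bash
python3 - <<'E'
from h import *
from station import *
T=np.load("top0.npz")
px=lambda a:(np.array(a,float)/5+[305,190]-.5)
a,b,c=plane(T,px([(75,82),(97,527),(518,52)]),0.025)[:,:2]
print("yaw left rail",np.degrees(np.arctan2(*(a-b)[::-1])),"far rail",np.degrees(np.arctan2(*(a-c)[::-1]))-90)
R,G,B=np.array([[.4915,-.1178],[.560,-.1128],[.4845,-.0493]])
print(np.degrees(np.arctan2(*(G-R)[::-1])),np.degrees(np.arctan2(*(B-R)[::-1]))-90)
y=np.radians(5.2);M=np.array([[np.cos(y),-np.sin(y)],[np.sin(y),np.cos(y)]])
o=((R-M@[-.035,-.035])+(G-M@[.035,-.035])+(B-M@[-.035,.035]))/3
loc=lambda p:((np.asarray(p)[...,:2]-o)@M*1000).round(1)
print("origin",o,"R,G,B",loc([R,G,B]))
print("buffer far",loc(plane(T,px([(380,130),(465,125)]),0.02)),"side",loc(plane(T,px([(157,215),(160,300)]),0.02)))
t=get_obs();X=t["ee_pos"];yw=t["eef_rot"][2]
d=G-X[:2]; tx=np.array([np.cos(yw),np.sin(yw)]);ty=np.array([np.sin(yw),-np.cos(yw)])
print("tool dx dy to green mm",1000*d@tx,1000*d@ty,"roll deg",np.degrees(yw-y),X)
E
```

```text
yaw left rail 4.052430240646983 far rail 5.064147086647679
4.174769891912436 5.834788996841354
origin [ 0.52256127 -0.08062397] R,G,B [[-34.3 -34.2]
 [ 34.4 -35.4]
 [-35.1  34.6]]
buffer far [[ 80.9 -17.3]
 [ 80.5 -53.1]] side [[51.8 78.4]
 [16.2 79.8]]
tool dx dy to green mm 507.84700349536024 -288.2326565998976 roll deg 10.658977559172675 [ 0.15024857 -0.52884136  0.20495592]
```

Request:
send_rows:
  rows:
    - {"roll": 5.3, "jaw": 0.15}
    - {"roll": 5.3, "jaw": 0.15}
    - {"dx": 22.2, "dy": -18.9, "jaw": 0.15}
    - {"dx": 22.2, "dy": -18.9, "jaw": 0.15}
    - {"dx": 22.2, "dy": -18.9, "jaw": 0.15}
    - {"dx": 22.2, "dy": -18.9, "jaw": 0.15}
    - {"dx": 22.2, "dy": -18.9, "jaw": 0.15}
    - {"dx": 22.2, "dy": -18.9, "jaw": 0.15}
    - {"dx": 22.2, "dy": -18.9, "jaw": 0.15}
    - {"dx": 22.2, "dy": -18.9, "jaw": 0.15}
    - {"dx": 22.2, "dy": -18.9, "jaw": 0.15}
    - {"dx": 22.2, "dy": -18.9, "jaw": 0.15}
  force: 25

```text
invalid input at $.rows[0]: expected keys dx, dy, dz, roll, jaw
```

Request:
send_rows:
  rows:
    - {"dx": 22.2, "dy": -18.9, "jaw": 0.15}
    - {"dx": 22.2, "dy": -18.9, "jaw": 0.15}
    - {"dx": 22.2, "dy": -18.9, "jaw": 0.15}
    - {"dx": 22.2, "dy": -18.9, "jaw": 0.15}
    - {"dx": 22.2, "dy": -18.9, "jaw": 0.15}
    - {"dx": 22.2, "dy": -18.9, "jaw": 0.15}
    - {"dx": 22.2, "dy": -18.9, "jaw": 0.15}
    - {"dx": 22.2, "dy": -18.9, "jaw": 0.15}
    - {"dx": 22.2, "dy": -18.9, "jaw": 0.15}
    - {"dx": 22.2, "dy": -18.9, "jaw": 0.15}
    - {"jaw": 0.15}
    - {"jaw": 0.15}

```text
invalid input at $.rows[0]: expected keys dx, dy, dz, roll, jaw
```

Request:
send_rows:
  rows:
    - {"dx": 0, "dy": 0, "dz": 0, "roll": 5.3, "jaw": 0.15}
    - {"dx": 0, "dy": 0, "dz": 0, "roll": 5.3, "jaw": 0.15}
    - {"dx": 22.2, "dy": -18.9, "dz": 0, "roll": 0, "jaw": 0.15}
    - {"dx": 22.2, "dy": -18.9, "dz": 0, "roll": 0, "jaw": 0.15}
    - {"dx": 22.2, "dy": -18.9, "dz": 0, "roll": 0, "jaw": 0.15}
    - {"dx": 22.2, "dy": -18.9, "dz": 0, "roll": 0, "jaw": 0.15}
    - {"dx": 22.2, "dy": -18.9, "dz": 0, "roll": 0, "jaw": 0.15}
    - {"dx": 22.2, "dy": -18.9, "dz": 0, "roll": 0, "jaw": 0.15}
    - {"dx": 22.2, "dy": -18.9, "dz": 0, "roll": 0, "jaw": 0.15}
    - {"dx": 22.2, "dy": -18.9, "dz": 0, "roll": 0, "jaw": 0.15}
    - {"dx": 22.2, "dy": -18.9, "dz": 0, "roll": 0, "jaw": 0.15}
    - {"dx": 22.2, "dy": -18.9, "dz": 0, "roll": 0, "jaw": 0.15}
  force: 25

```text
time_s: 1.1
ee_pos: [0.3548, -0.3192, 0.2053]
eef_rot: [-3.141, 0.0, 0.092]
force: [0.3, -0.4, 0.8]
grip_width: 0.04
grip_force: 0.0
```

Request:
send_rows:
  rows:
    - {"dx": 22.2, "dy": -18.9, "dz": 0, "roll": 0, "jaw": 0.15}
    - {"dx": 22.2, "dy": -18.9, "dz": 0, "roll": 0, "jaw": 0.15}
    - {"dx": 22.2, "dy": -18.9, "dz": 0, "roll": 0, "jaw": 0.15}
    - {"dx": 22.2, "dy": -18.9, "dz": 0, "roll": 0, "jaw": 0.15}
    - {"dx": 22.2, "dy": -18.9, "dz": 0, "roll": 0, "jaw": 0.15}
    - {"dx": 22.2, "dy": -18.9, "dz": 0, "roll": 0, "jaw": 0.15}
    - {"dx": 22.2, "dy": -18.9, "dz": 0, "roll": 0, "jaw": 0.15}
    - {"dx": 22.2, "dy": -18.9, "dz": 0, "roll": 0, "jaw": 0.15}
    - {"dx": 22.2, "dy": -18.9, "dz": 0, "roll": 0, "jaw": 0.15}
    - {"dx": 22.2, "dy": -18.9, "dz": 0, "roll": 0, "jaw": 0.15}
    - {"dx": 0, "dy": 0, "dz": 0, "roll": 0, "jaw": 0.15}
    - {"dx": 0, "dy": 0, "dz": 0, "roll": 0, "jaw": 0.15}

```text
time_s: 2.1
ee_pos: [0.558, -0.111, 0.2047]
eef_rot: [-3.141, 0.001, 0.094]
force: [-1.1, -0.1, 0.2]
grip_width: 0.0396
grip_force: 0.0
```

Request:
send_rows:
  rows:
    - {"dx": 1.8, "dy": 2, "dz": 20, "roll": 0.3, "jaw": 0.15}
    - {"dx": 0, "dy": 0, "dz": 30, "roll": 0, "jaw": 0.15}
    - {"dx": 0, "dy": 0, "dz": 30, "roll": 0, "jaw": 0.15}
    - {"dx": 0, "dy": 0, "dz": 30, "roll": 0, "jaw": 0.15}
    - {"dx": 0, "dy": 0, "dz": 20, "roll": 0, "jaw": 0.15}
    - {"dx": 0, "dy": 0, "dz": 10, "roll": 0, "jaw": 0.15}
    - {"dx": 0, "dy": 0, "dz": 10, "roll": 0, "jaw": 0.15}
    - {"dx": 0, "dy": 0, "dz": 10, "roll": 0, "jaw": 0.15}
    - {"dx": 0, "dy": 0, "dz": 0, "roll": 0, "jaw": 0.15}
    - {"dx": 0, "dy": 0, "dz": 0, "roll": 0, "jaw": 0.15}

```text
time_s: 2.93
ee_pos: [0.5599, -0.114, 0.0459]
eef_rot: [3.141, -0.0, 0.086]
force: [0.4, 0.2, 0.5]
grip_width: 0.0405
grip_force: 0.0
```

```bash
python3 - <<'E'
from station import *
from h import *
c=camera("scene");cv2.imwrite("pics/s1.png",cv2.resize(c["frame"][120:300,220:400,::-1],None,fx=3,fy=3))
o=get_obs();print(o["ee_pos"],o["force"],knobs(c,(250,370,190,285)))
E
```

```text
[ 0.56018269 -0.11398679  0.04632583] [-0.3523507   0.16024751  0.09770354] {'red': (29, 0, None, None), 'green': (99, 43, array([ 0.5623, -0.1112,  0.0586]), array([ 0.56088232, -0.11215214,  0.05799172])), 'blue': (128, 53, array([ 0.4881, -0.05  ,  0.059 ]), array([ 0.51466404, -0.08642998,  0.06340196]))}
```

View pics/s1.png

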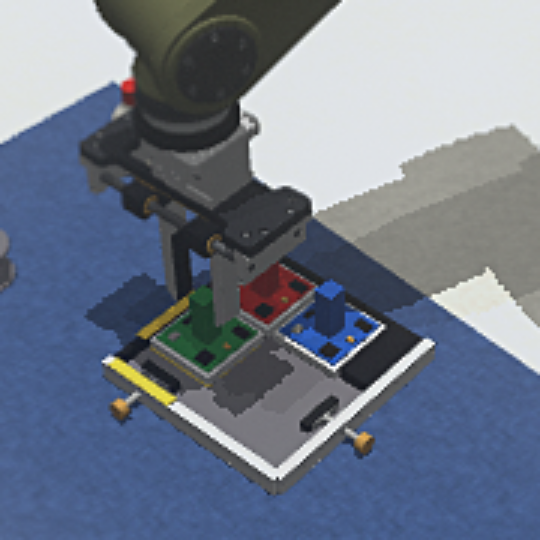

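The picture shows the fingers straddling the green knob at crop (205,310), with red and blue undisturbed. I lower the last 14 mm and close.

Request:
send_rows:
  rows:
    - {"dx": 0, "dy": 0, "dz": 7, "roll": 0, "jaw": 0.15}
    - {"dx": 0, "dy": 0, "dz": 7, "roll": 0, "jaw": 0.15}
    - {"dx": 0, "dy": 0, "dz": 0, "roll": 0, "jaw": 0.4}
    - {"dx": 0, "dy": 0, "dz": 0, "roll": 0, "jaw": 0.55}
    - {"dx": 0, "dy": 0, "dz": 0, "roll": 0, "jaw": 0.6}
    - {"dx": 0, "dy": 0, "dz": 0, "roll": 0, "jaw": 0.7}
    - {"dx": 0, "dy": 0, "dz": 0, "roll": 0, "jaw": 1}
    - {"dx": 0, "dy": 0, "dz": 0, "roll": 0, "jaw": 1}
    - {"dx": 0, "dy": 0, "dz": 0, "roll": 0, "jaw": 1}
    - {"dx": 0, "dy": 0, "dz": 0, "roll": 0, "jaw": 1}
  force: 25

```text
time_s: 3.82
ee_pos: [0.5599, -0.1138, 0.0316]
eef_rot: [3.142, -0.0, 0.087]
force: [-0.2, -0.5, 0.7]
grip_width: 0.0181
grip_force: 25.0
```

Request:
send_rows:
  rows:
    - {"dx": 1, "dy": -1, "dz": 0, "roll": 0, "jaw": 1}
    - {"dx": 1, "dy": -3, "dz": 0, "roll": 0, "jaw": 1}
    - {"dx": 1, "dy": -6, "dz": 0, "roll": 0, "jaw": 1}
    - {"dx": 0, "dy": -8, "dz": 0, "roll": 0, "jaw": 1}
    - {"dx": 0, "dy": -9, "dz": 0, "roll": 0, "jaw": 1}
    - {"dx": 0, "dy": -9, "dz": 0, "roll": 0, "jaw": 1}
    - {"dx": 0, "dy": -9, "dz": 0, "roll": 0, "jaw": 1}
    - {"dx": 0, "dy": -9, "dz": 0, "roll": 0, "jaw": 1}
    - {"dx": 0, "dy": -7, "dz": 0, "roll": 0, "jaw": 1}
    - {"dx": 0, "dy": -4, "dz": 0, "roll": 0, "jaw": 1}
    - {"dx": 0, "dy": -1, "dz": 0, "roll": 0, "jaw": 1}
    - {"dx": 0, "dy": 0, "dz": 0, "roll": 0, "jaw": 1}

```text
time_s: 4.82
ee_pos: [0.5571, -0.0466, 0.0317]
eef_rot: [-3.141, -0.0, 0.087]
force: [-0.4, 1.9, 6.1]
grip_width: 0.0179
grip_force: 25.0
```

Request:
send_rows:
  rows:
    - {"dx": 0, "dy": -0.5, "dz": -0.5, "roll": 0, "jaw": 1}
    - {"dx": 0, "dy": 0, "dz": 0, "roll": 0, "jaw": 1}
    - {"dx": 0, "dy": 0, "dz": 0, "roll": 0, "jaw": 1}

```text
time_s: 5.07
ee_pos: [0.5567, -0.0468, 0.0317]
eef_rot: [-3.141, 0.001, 0.087]
force: [0.9, 1.1, 0.6]
grip_width: 0.0179
grip_force: 25.0
```

```bash
python3 - <<'E'
from station import *
from h import *
c=camera("scene");cv2.imwrite("pics/s2.png",cv2.resize(c["frame"][150:300,230:390,::-1],None,fx=4,fy=4))
o=get_obs();print(o["ee_pos"],o["eef_rot"],o["force"],o["moment"])
E
```

```text
[ 0.55671012 -0.04695615  0.03164441] [-3.14131122e+00  7.10057242e-04  8.67062941e-02] [-0.56926077  1.56829839 -0.58368484] [0.100517   0.00357222 0.01473551]
```

View pics/s2.png

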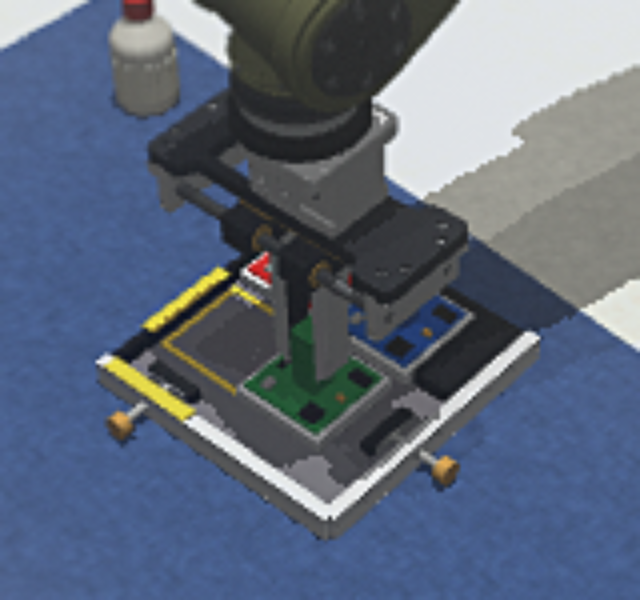

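Green is gripped, flat, clear of the blue carrier, and roughly 15 mm short of the side buffer (crop (385,432)). I feel for the buffer slowly.

Request:
send_rows:
  rows:
    - {"dx": 0, "dy": -2, "dz": 0, "roll": 0, "jaw": 1}
    - {"dx": 0, "dy": -2, "dz": 0, "roll": 0, "jaw": 1}
    - {"dx": 0, "dy": -1, "dz": 0, "roll": 0, "jaw": 1}
    - {"dx": 0, "dy": 0, "dz": 0, "roll": 0, "jaw": 1}

```text
time_s: 5.45
ee_pos: [0.5563, -0.042, 0.0317]
eef_rot: [-3.141, 0.001, 0.087]
force: [-0.7, 0.1, -2.9]
grip_width: 0.018
grip_force: 25.0
```

Request:
send_rows:
  rows:
    - {"dx": 0, "dy": -1, "dz": 0, "roll": 0, "jaw": 1}
    - {"dx": 0, "dy": -1, "dz": 0, "roll": 0, "jaw": 1}
    - {"dx": 0, "dy": 0, "dz": 0, "roll": 0, "jaw": 1}

```text
time_s: 5.7
ee_pos: [0.5563, -0.0401, 0.0318]
eef_rot: [-3.141, 0.0, 0.087]
force: [-0.7, 0.7, -2.8]
grip_width: 0.0181
grip_force: 25.0
```

Request:
send_rows:
  rows:
    - {"dx": 0, "dy": -1, "dz": 0, "roll": 0, "jaw": 1}
    - {"dx": 0, "dy": 0, "dz": 0, "roll": 0, "jaw": 1}

```text
time_s: 5.87
ee_pos: [0.5563, -0.0392, 0.0319]
eef_rot: [-3.142, 0.0, 0.087]
force: [1.4, 0.6, -3.6]
grip_width: 0.0177
grip_force: 25.0
```

Request:
send_rows:
  rows:
    - {"dx": 0, "dy": -1, "dz": 0, "roll": 0, "jaw": 1}
    - {"dx": 0, "dy": 0, "dz": 0, "roll": 0, "jaw": 1}

```text
time_s: 6.03
ee_pos: [0.5562, -0.0382, 0.0319]
eef_rot: [-3.142, 0.0, 0.087]
force: [-0.4, -0.1, -3.1]
grip_width: 0.0176
grip_force: 25.0
```

Request:
send_rows:
  rows:
    - {"dx": 0, "dy": -1, "dz": 0.2, "roll": 0, "jaw": 1}
    - {"dx": 0, "dy": 0, "dz": 0, "roll": 0, "jaw": 1}
    - {"dx": 0, "dy": 0, "dz": 0, "roll": 0, "jaw": 1}

```text
time_s: 6.28
ee_pos: [0.5561, -0.0372, 0.0317]
eef_rot: [-3.142, 0.0, 0.087]
force: [-0.2, 0.3, -2.7]
grip_width: 0.0181
grip_force: 25.0
```

Request:
send_rows:
  rows:
    - {"dx": 0, "dy": -0.6, "dz": 0, "roll": 0, "jaw": 1}
    - {"dx": 0, "dy": 0, "dz": 0, "roll": 0, "jaw": 1}
    - {"dx": 0, "dy": 0, "dz": 0, "roll": 0, "jaw": 1}

```text
time_s: 6.53
ee_pos: [0.5561, -0.0367, 0.0317]
eef_rot: [-3.142, 0.0, 0.087]
force: [0.9, 0.4, -2.6]
grip_width: 0.0179
grip_force: 25.0
```

Request:
send_rows:
  rows:
    - {"dx": 0, "dy": -0.8, "dz": 0, "roll": 0, "jaw": 1}
    - {"dx": 0, "dy": 0, "dz": 0, "roll": 0, "jaw": 1}
    - {"dx": 0, "dy": 0, "dz": 0, "roll": 0, "jaw": 1}

```text
time_s: 6.78
ee_pos: [0.556, -0.0359, 0.0318]
eef_rot: [3.142, -0.0, 0.087]
force: [0.0, -0.5, -3.5]
grip_width: 0.0177
grip_force: 25.0
```

Request:
send_rows:
  rows:
    - {"dx": 0, "dy": -0.8, "dz": 0.2, "roll": 0, "jaw": 1}
    - {"dx": 0, "dy": 0, "dz": 0, "roll": 0, "jaw": 1}
    - {"dx": 0, "dy": 0, "dz": 0, "roll": 0, "jaw": 1}

```text
time_s: 7.03
ee_pos: [0.556, -0.0351, 0.0317]
eef_rot: [3.142, -0.0, 0.087]
force: [0.1, 0.3, -1.4]
grip_width: 0.0179
grip_force: 25.0
```

Request:
send_rows:
  rows:
    - {"dx": 0, "dy": -0.8, "dz": 0, "roll": 0, "jaw": 1}
    - {"dx": 0, "dy": 0, "dz": 0, "roll": 0, "jaw": 1}
    - {"dx": 0, "dy": 0, "dz": 0, "roll": 0, "jaw": 1}

```text
time_s: 7.28
ee_pos: [0.5559, -0.0342, 0.0316]
eef_rot: [-3.142, -0.0, 0.087]
force: [0.5, 0.6, -1.2]
grip_width: 0.0174
grip_force: 25.0
```

Request:
send_rows:
  rows:
    - {"dx": 0, "dy": -0.8, "dz": 0, "roll": 0, "jaw": 1}
    - {"dx": 0, "dy": 0, "dz": 0, "roll": 0, "jaw": 1}
    - {"dx": 0, "dy": 0, "dz": 0, "roll": 0, "jaw": 1}

```text
time_s: 7.53
ee_pos: [0.5559, -0.0335, 0.0316]
eef_rot: [3.142, -0.0, 0.087]
force: [-0.2, 0.5, 0.2]
grip_width: 0.0173
grip_force: 25.0
```

Request:
send_rows:
  rows:
    - {"dx": 0, "dy": -0.8, "dz": 0, "roll": 0, "jaw": 1}
    - {"dx": 0, "dy": 0, "dz": 0, "roll": 0, "jaw": 1}
    - {"dx": 0, "dy": 0, "dz": 0, "roll": 0, "jaw": 1}

```text
time_s: 7.78
ee_pos: [0.5558, -0.0327, 0.0316]
eef_rot: [-3.142, -0.0, 0.087]
force: [-0.2, 0.3, 0.9]
grip_width: 0.018
grip_force: 25.0
```

Request:
send_rows:
  rows:
    - {"dx": 0, "dy": -0.8, "dz": 0, "roll": 0, "jaw": 1}
    - {"dx": 0, "dy": 0, "dz": 0, "roll": 0, "jaw": 1}
    - {"dx": 0, "dy": 0, "dz": 0, "roll": 0, "jaw": 1}

```text
time_s: 8.03
ee_pos: [0.5557, -0.0319, 0.0316]
eef_rot: [-3.142, -0.0, 0.087]
force: [0.7, -0.3, 1.4]
grip_width: 0.018
grip_force: 25.0
```

Request:
send_rows:
  rows:
    - {"dx": 0, "dy": -0.8, "dz": 0, "roll": 0, "jaw": 1}
    - {"dx": 0, "dy": 0, "dz": 0, "roll": 0, "jaw": 1}
    - {"dx": 0, "dy": 0, "dz": 0, "roll": 0, "jaw": 1}

```text
time_s: 8.28
ee_pos: [0.5557, -0.0311, 0.0316]
eef_rot: [3.142, -0.0, 0.087]
force: [0.4, -1.4, 1.9]
grip_width: 0.0178
grip_force: 25.0
```

Contact may have begun (fy -1.4 N).

Request:
send_rows:
  rows:
    - {"dx": 0, "dy": -0.4, "dz": 0, "roll": 0, "jaw": 1}
    - {"dx": 0, "dy": 0, "dz": 0, "roll": 0, "jaw": 1}
    - {"dx": 0, "dy": 0, "dz": 0, "roll": 0, "jaw": 1}

```text
time_s: 8.53
ee_pos: [0.5556, -0.0307, 0.0316]
eef_rot: [3.142, -0.0, 0.087]
force: [0.9, -1.6, 2.4]
grip_width: 0.0177
grip_force: 25.0
```

Request:
send_rows:
  rows:
    - {"dx": 0, "dy": -0.5, "dz": 0, "roll": 0, "jaw": 1}
    - {"dx": 0, "dy": 0, "dz": 0, "roll": 0, "jaw": 1}
    - {"dx": 0, "dy": 0, "dz": 0, "roll": 0, "jaw": 1}

```text
time_s: 8.78
ee_pos: [0.5556, -0.0302, 0.0316]
eef_rot: [3.142, -0.0, 0.087]
force: [-0.2, 0.1, 4.0]
grip_width: 0.0177
grip_force: 25.0
```

Request:
send_rows:
  rows:
    - {"dx": 0, "dy": -0.7, "dz": -0.2, "roll": 0, "jaw": 1}
    - {"dx": 0, "dy": 0, "dz": 0, "roll": 0, "jaw": 1}
    - {"dx": 0, "dy": 0, "dz": 0, "roll": 0, "jaw": 1}

```text
time_s: 9.03
ee_pos: [0.5554, -0.0294, 0.0316]
eef_rot: [-3.141, 0.0, 0.087]
force: [-0.2, -0.1, 2.0]
grip_width: 0.0177
grip_force: 25.0
```

Request:
send_rows:
  rows:
    - {"dx": 0, "dy": -0.8, "dz": 0, "roll": 0, "jaw": 1}
    - {"dx": 0, "dy": 0, "dz": 0, "roll": 0, "jaw": 1}
    - {"dx": 0, "dy": 0, "dz": 0, "roll": 0, "jaw": 1}

```text
time_s: 9.28
ee_pos: [0.5553, -0.0287, 0.0316]
eef_rot: [3.142, 0.0, 0.087]
force: [-0.1, -0.8, 0.7]
grip_width: 0.0179
grip_force: 25.0
```

Request:
send_rows:
  rows:
    - {"dx": 0, "dy": -0.9, "dz": 0, "roll": 0, "jaw": 1}
    - {"dx": 0, "dy": 0, "dz": 0, "roll": 0, "jaw": 1}
    - {"dx": 0, "dy": 0, "dz": 0, "roll": 0, "jaw": 1}

```text
time_s: 9.53
ee_pos: [0.5553, -0.0283, 0.0317]
eef_rot: [3.141, 0.0, 0.087]
force: [0.4, -5.0, 0.1]
grip_width: 0.0177
grip_force: 25.0
```

Request:
send_rows:
  rows:
    - {"dx": 0, "dy": -0.4, "dz": 0, "roll": 0, "jaw": 1}
    - {"dx": 0, "dy": 0, "dz": 0, "roll": 0, "jaw": 1}
    - {"dx": 0, "dy": 0, "dz": 0, "roll": 0, "jaw": 1}

```text
time_s: 9.78
ee_pos: [0.5553, -0.0281, 0.0317]
eef_rot: [3.141, -0.0, 0.087]
force: [0.5, -6.2, -0.3]
grip_width: 0.0178
grip_force: 25.0
```

Request:
send_rows:
  rows:
    - {"dx": 0, "dy": -0.6, "dz": 0, "roll": 0, "jaw": 1}
    - {"dx": 0, "dy": 0, "dz": 0, "roll": 0, "jaw": 1}
    - {"dx": 0, "dy": 0, "dz": 0, "roll": 0, "jaw": 1}
    - {"dx": 0, "dy": 0, "dz": 0, "roll": 0, "jaw": 1}

```text
time_s: 10.12
ee_pos: [0.5553, -0.0278, 0.0317]
eef_rot: [3.14, -0.0, 0.087]
force: [1.2, -8.7, -1.5]
grip_width: 0.0178
grip_force: 25.0
```

Request:
send_rows:
  rows:
    - {"dx": 0, "dy": 0, "dz": 0, "roll": 0, "jaw": 1}
    - {"dx": 0, "dy": 0, "dz": 0, "roll": 0, "jaw": 1}
    - {"dx": 0, "dy": 0, "dz": 0, "roll": 0, "jaw": 1}
    - {"dx": 0, "dy": 0, "dz": 0, "roll": 0, "jaw": 1}
    - {"dx": 0, "dy": 0, "dz": 0, "roll": 0, "jaw": 1}
    - {"dx": 0, "dy": 0, "dz": 0, "roll": 0, "jaw": 1}

```text
time_s: 10.62
ee_pos: [0.5553, -0.0278, 0.0317]
eef_rot: [3.14, -0.0, 0.087]
force: [0.4, -8.7, -0.6]
grip_width: 0.0178
grip_force: 25.0
```

Request:
send_rows:
  rows:
    - {"dx": 0, "dy": 0.5, "dz": 0, "roll": 0, "jaw": 1}
    - {"dx": 0, "dy": 0.5, "dz": 0, "roll": 0, "jaw": 1}
    - {"dx": 0, "dy": 0.4, "dz": 0, "roll": 0, "jaw": 1}
    - {"dx": 0, "dy": 0, "dz": 0, "roll": 0, "jaw": 0.5}
    - {"dx": 0, "dy": 0, "dz": 0, "roll": 0, "jaw": 0.3}
    - {"dx": 0, "dy": 0, "dz": 0, "roll": 0, "jaw": 0.15}
    - {"dx": 0, "dy": 0, "dz": 0, "roll": 0, "jaw": 0.15}
    - {"dx": 0, "dy": 0, "dz": 0, "roll": 0, "jaw": 0.15}

```text
time_s: 11.28
ee_pos: [0.5553, -0.0281, 0.0317]
eef_rot: [-3.141, 0.0, 0.087]
force: [0.7, 0.3, -0.0]
grip_width: 0.0397
grip_force: 0.0
```

Request:
send_rows:
  rows:
    - {"dx": 0, "dy": 0, "dz": -5, "roll": 0, "jaw": 0.15}
    - {"dx": 0, "dy": 0, "dz": -10, "roll": 0, "jaw": 0.15}
    - {"dx": 0, "dy": 0, "dz": -20, "roll": 0, "jaw": 0.15}
    - {"dx": 0, "dy": 0, "dz": -20, "roll": 0, "jaw": 0.15}
    - {"dx": 0, "dy": 0, "dz": -20, "roll": 0, "jaw": 0.15}
    - {"dx": 0, "dy": 0, "dz": 0, "roll": 0, "jaw": 0.15}

```text
time_s: 11.78
ee_pos: [0.5572, -0.0284, 0.1116]
eef_rot: [3.14, -0.006, 0.087]
force: [-0.1, 0.2, 0.6]
grip_width: 0.0399
grip_force: 0.0
```

```bash
python3 - <<'E'
from station import *
from h import *
c=camera("scene");cv2.imwrite("pics/s3.png",cv2.resize(c["frame"][150:300,230:390,::-1],None,fx=4,fy=4))
o=get_obs();print(o["time_s"],o["ee_pos"],o["eef_rot"],o["force"])
y=np.radians(5.1);M=np.array([[np.cos(y),-np.sin(y)],[np.sin(y),np.cos(y)]])
for k,v in knobs(c,(250,370,190,285)).items():
    if v[2] is not None: print(k,v[1],v[2],((v[2][:2]-[.5226,-.0806])@M*1000).round(1))
E
```

```text
11.8333 [ 0.55642926 -0.02833653  0.10941932] [ 3.14070006 -0.00430742  0.0866006 ] [-0.302349    0.33239417 -0.27622063]
red 22 [ 0.4885 -0.1136  0.0578] [-36.9 -29.8]
green 54 [ 0.5575 -0.0263  0.0586] [39.6 51. ]
blue 53 [ 0.4859 -0.0458  0.0588] [-33.5  37.9]
```

View pics/s3.png

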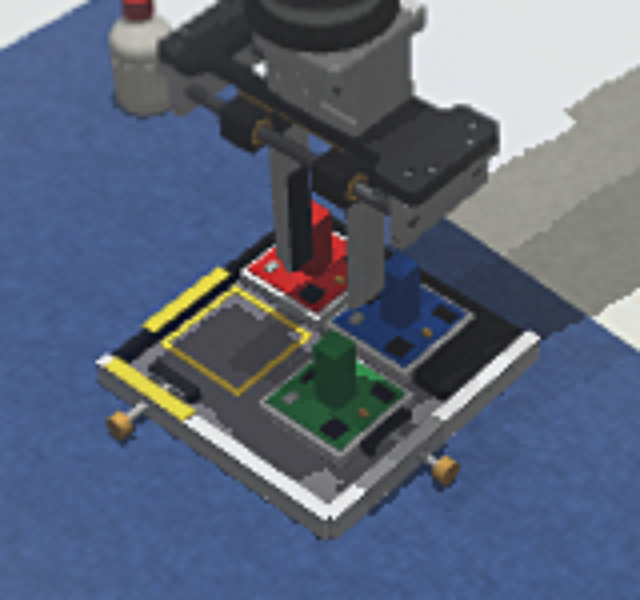

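Green rests home against its buffer at crop (335,400), and red and blue are in place. Next I go over to red and turn the gripper 90° so it closes along the push direction.

Request:
send_rows:
  rows:
    - {"dx": -18, "dy": 21, "dz": 0, "roll": 0, "jaw": 0.15}
    - {"dx": -18, "dy": 21, "dz": 0, "roll": 0, "jaw": 0.15}
    - {"dx": -18, "dy": 21, "dz": 0, "roll": 0, "jaw": 0.15}
    - {"dx": -18, "dy": 21, "dz": 0, "roll": 0, "jaw": 0.15}
    - {"dx": 0, "dy": 0, "dz": 0, "roll": -7, "jaw": 0.15}
    - {"dx": 0, "dy": 0, "dz": 0, "roll": -7, "jaw": 0.15}
    - {"dx": 0, "dy": 0, "dz": 0, "roll": -7, "jaw": 0.15}
    - {"dx": 0, "dy": 0, "dz": 0, "roll": -7, "jaw": 0.15}
    - {"dx": 0, "dy": 0, "dz": 0, "roll": -7, "jaw": 0.15}
    - {"dx": 0, "dy": 0, "dz": 0, "roll": -7, "jaw": 0.15}
    - {"dx": 0, "dy": 0, "dz": 0, "roll": -7, "jaw": 0.15}
    - {"dx": 0, "dy": 0, "dz": 0, "roll": -7, "jaw": 0.15}

```text
time_s: 12.83
ee_pos: [0.4905, -0.118, 0.1062]
eef_rot: [-3.141, 0.0, 1.07]
force: [-0.5, -0.0, 0.7]
grip_width: 0.0404
grip_force: 0.0
```

Request:
send_rows:
  rows:
    - {"dx": 0, "dy": 0, "dz": 0, "roll": -7, "jaw": 0.15}
    - {"dx": 0, "dy": 0, "dz": 0, "roll": -7, "jaw": 0.15}
    - {"dx": 0, "dy": 0, "dz": 0, "roll": -7, "jaw": 0.15}
    - {"dx": 0, "dy": 0, "dz": 0, "roll": -7, "jaw": 0.15}
    - {"dx": 0, "dy": 0, "dz": 0, "roll": -6, "jaw": 0.15}
    - {"dx": 0, "dy": 0, "dz": 0, "roll": 0, "jaw": 0.15}
    - {"dx": 0, "dy": 0, "dz": 0, "roll": 0, "jaw": 0.15}

```text
time_s: 13.42
ee_pos: [0.4906, -0.1181, 0.1064]
eef_rot: [-3.141, -0.0, 1.654]
force: [0.6, 1.0, 0.3]
grip_width: 0.0398
grip_force: 0.0
```

Request:
send_rows:
  rows:
    - {"dx": 0, "dy": 0, "dz": 20, "roll": 0, "jaw": 0.15}
    - {"dx": 0, "dy": 0, "dz": 20, "roll": 0, "jaw": 0.15}
    - {"dx": 0, "dy": 0, "dz": 10, "roll": 0, "jaw": 0.15}
    - {"dx": 0, "dy": 0, "dz": 6, "roll": 0, "jaw": 0.15}
    - {"dx": 0, "dy": 0, "dz": 0, "roll": 0, "jaw": 0.15}
    - {"dx": 0, "dy": 0, "dz": 0, "roll": 0, "jaw": 0.15}

```text
time_s: 13.92
ee_pos: [0.4911, -0.1182, 0.0512]
eef_rot: [3.141, 0.0, 1.656]
force: [-0.3, 0.3, -0.2]
grip_width: 0.0397
grip_force: 0.0
```

Request:
send_rows:
  rows:
    - {"dx": 0, "dy": 0, "dz": 7, "roll": 0, "jaw": 0.15}
    - {"dx": 0, "dy": 0, "dz": 7, "roll": 0, "jaw": 0.15}
    - {"dx": 0, "dy": 0, "dz": 5, "roll": 0, "jaw": 0.15}
    - {"dx": 0, "dy": 0, "dz": 0, "roll": 0, "jaw": 0.4}
    - {"dx": 0, "dy": 0, "dz": 0, "roll": 0, "jaw": 0.5}
    - {"dx": 0, "dy": 0, "dz": 0, "roll": 0, "jaw": 0.6}
    - {"dx": 0, "dy": 0, "dz": 0, "roll": 0, "jaw": 0.7}
    - {"dx": 0, "dy": 0, "dz": 0, "roll": 0, "jaw": 1}
    - {"dx": 0, "dy": 0, "dz": 0, "roll": 0, "jaw": 1}
    - {"dx": 0, "dy": 0, "dz": 0, "roll": 0, "jaw": 1}
    - {"dx": 0, "dy": 0, "dz": 0, "roll": 0, "jaw": 1}

```text
time_s: 14.83
ee_pos: [0.491, -0.1182, 0.032]
eef_rot: [3.141, 0.0, 1.657]
force: [0.1, -0.0, 3.3]
grip_width: 0.0179
grip_force: 25.0
```

Request:
send_rows:
  rows:
    - {"dx": 0, "dy": 1, "dz": -0.3, "roll": 0, "jaw": 1}
    - {"dx": 0.3, "dy": 3, "dz": 0, "roll": 0, "jaw": 1}
    - {"dx": 0.3, "dy": 6, "dz": 0, "roll": 0, "jaw": 1}
    - {"dx": 0, "dy": 8, "dz": 0, "roll": 0, "jaw": 1}
    - {"dx": 0, "dy": 9, "dz": 0, "roll": 0, "jaw": 1}
    - {"dx": 0, "dy": 9, "dz": 0, "roll": 0, "jaw": 1}
    - {"dx": 0.3, "dy": 9, "dz": 0, "roll": 0, "jaw": 1}
    - {"dx": 0.3, "dy": 9, "dz": 0, "roll": 0, "jaw": 1}
    - {"dx": 0, "dy": 8, "dz": 0, "roll": 0, "jaw": 1}
    - {"dx": 0, "dy": 6, "dz": 0, "roll": 0, "jaw": 1}
    - {"dx": 0, "dy": 3, "dz": 0, "roll": 0, "jaw": 1}
    - {"dx": 0, "dy": 0, "dz": 0, "roll": 0, "jaw": 1}

```text
time_s: 15.83
ee_pos: [0.5622, -0.1107, 0.032]
eef_rot: [3.141, 0.0, 1.658]
force: [1.4, 0.2, 1.6]
grip_width: 0.0177
grip_force: 25.0
```

Request:
send_rows:
  rows:
    - {"dx": 0, "dy": 0.5, "dz": 0, "roll": 0, "jaw": 1}
    - {"dx": 0, "dy": 0.5, "dz": 0, "roll": 0, "jaw": 1}
    - {"dx": 0, "dy": 0, "dz": 0, "roll": 0, "jaw": 1}
    - {"dx": 0, "dy": 0, "dz": 0, "roll": 0, "jaw": 1}

```text
time_s: 16.17
ee_pos: [0.5623, -0.1108, 0.032]
eef_rot: [-3.141, -0.0, 1.657]
force: [0.4, -0.4, 0.6]
grip_width: 0.0176
grip_force: 25.0
```

Request:
send_rows:
  rows:
    - {"dx": 0, "dy": 1.5, "dz": 0, "roll": 0, "jaw": 1}
    - {"dx": 0, "dy": 1.5, "dz": 0, "roll": 0, "jaw": 1}
    - {"dx": 0, "dy": 1.5, "dz": 0, "roll": 0, "jaw": 1}
    - {"dx": 0, "dy": 0.5, "dz": 0, "roll": 0, "jaw": 1}
    - {"dx": 0, "dy": 0, "dz": 0, "roll": 0, "jaw": 1}
    - {"dx": 0, "dy": 0, "dz": 0, "roll": 0, "jaw": 1}

```text
time_s: 16.67
ee_pos: [0.5676, -0.1103, 0.032]
eef_rot: [3.141, 0.0, 1.657]
force: [1.0, 0.5, -0.2]
grip_width: 0.0182
grip_force: 25.0
```

Red is at tray x of about 42. From here I take 1 mm feel steps.

Request:
send_rows:
  rows:
    - {"dx": 0, "dy": 0.9, "dz": 0, "roll": 0, "jaw": 1}
    - {"dx": 0, "dy": 0, "dz": 0, "roll": 0, "jaw": 1}
    - {"dx": 0, "dy": 0, "dz": 0, "roll": 0, "jaw": 1}

```text
time_s: 16.92
ee_pos: [0.5684, -0.1102, 0.032]
eef_rot: [3.142, -0.0, 1.657]
force: [0.9, -0.1, -1.3]
grip_width: 0.0178
grip_force: 25.0
```

Request:
send_rows:
  rows:
    - {"dx": 0, "dy": 0.9, "dz": 0, "roll": 0, "jaw": 1}
    - {"dx": 0, "dy": 0, "dz": 0, "roll": 0, "jaw": 1}
    - {"dx": 0, "dy": 0, "dz": 0, "roll": 0, "jaw": 1}

```text
time_s: 17.17
ee_pos: [0.5693, -0.1101, 0.032]
eef_rot: [3.142, 0.0, 1.657]
force: [1.1, 0.6, -1.0]
grip_width: 0.0178
grip_force: 25.0
```

Request:
send_rows:
  rows:
    - {"dx": 0, "dy": 0.9, "dz": 0, "roll": 0, "jaw": 1}
    - {"dx": 0, "dy": 0, "dz": 0, "roll": 0, "jaw": 1}
    - {"dx": 0, "dy": 0, "dz": 0, "roll": 0, "jaw": 1}

```text
time_s: 17.42
ee_pos: [0.5702, -0.11, 0.032]
eef_rot: [3.142, -0.0, 1.657]
force: [0.9, 0.4, -1.7]
grip_width: 0.0181
grip_force: 25.0
```

Request:
send_rows:
  rows:
    - {"dx": 0, "dy": 0.9, "dz": 0, "roll": 0, "jaw": 1}
    - {"dx": 0, "dy": 0, "dz": 0, "roll": 0, "jaw": 1}
    - {"dx": 0, "dy": 0, "dz": 0, "roll": 0, "jaw": 1}

```text
time_s: 17.67
ee_pos: [0.5711, -0.11, 0.032]
eef_rot: [3.142, -0.0, 1.657]
force: [0.9, -0.5, -1.2]
grip_width: 0.0178
grip_force: 25.0
```

Request:
send_rows:
  rows:
    - {"dx": 0, "dy": 0.9, "dz": 0, "roll": 0, "jaw": 1}
    - {"dx": 0, "dy": 0, "dz": 0, "roll": 0, "jaw": 1}
    - {"dx": 0, "dy": 0, "dz": 0, "roll": 0, "jaw": 1}

```text
time_s: 17.92
ee_pos: [0.572, -0.1099, 0.032]
eef_rot: [3.142, -0.0, 1.657]
force: [0.1, -0.4, -1.0]
grip_width: 0.0174
grip_force: 25.0
```

Request:
send_rows:
  rows:
    - {"dx": 0, "dy": 0.9, "dz": 0, "roll": 0, "jaw": 1}
    - {"dx": 0, "dy": 0, "dz": 0, "roll": 0, "jaw": 1}
    - {"dx": 0, "dy": 0, "dz": 0, "roll": 0, "jaw": 1}

```text
time_s: 18.17
ee_pos: [0.5729, -0.1098, 0.032]
eef_rot: [3.142, -0.0, 1.657]
force: [-0.5, -0.3, -1.3]
grip_width: 0.0179
grip_force: 25.0
```

Request:
send_rows:
  rows:
    - {"dx": 0, "dy": 0.8, "dz": 0, "roll": 0, "jaw": 1}
    - {"dx": 0, "dy": 0, "dz": 0, "roll": 0, "jaw": 1}
    - {"dx": 0, "dy": 0, "dz": 0, "roll": 0, "jaw": 1}

```text
time_s: 18.42
ee_pos: [0.5737, -0.1098, 0.032]
eef_rot: [-3.142, -0.0, 1.657]
force: [0.4, -0.5, -3.1]
grip_width: 0.0177
grip_force: 25.0
```

Request:
send_rows:
  rows:
    - {"dx": 0, "dy": 0.9, "dz": 0.1, "roll": 0, "jaw": 1}
    - {"dx": 0, "dy": 0, "dz": 0, "roll": 0, "jaw": 1}
    - {"dx": 0, "dy": 0, "dz": 0, "roll": 0, "jaw": 1}

```text
time_s: 18.67
ee_pos: [0.5747, -0.1097, 0.032]
eef_rot: [3.141, 0.0, 1.657]
force: [-0.3, -0.8, -1.5]
grip_width: 0.0181
grip_force: 25.0
```

Request:
send_rows:
  rows:
    - {"dx": 0, "dy": 0.9, "dz": 0, "roll": 0, "jaw": 1}
    - {"dx": 0, "dy": 0, "dz": 0, "roll": 0, "jaw": 1}
    - {"dx": 0, "dy": 0, "dz": 0, "roll": 0, "jaw": 1}

```text
time_s: 18.92
ee_pos: [0.5756, -0.1096, 0.032]
eef_rot: [3.141, 0.0, 1.657]
force: [0.2, -1.1, -1.3]
grip_width: 0.0176
grip_force: 25.0
```

Request:
send_rows:
  rows:
    - {"dx": 0, "dy": 0.9, "dz": 0, "roll": 0, "jaw": 1}
    - {"dx": 0, "dy": 0, "dz": 0, "roll": 0, "jaw": 1}
    - {"dx": 0, "dy": 0, "dz": 0, "roll": 0, "jaw": 1}

```text
time_s: 19.17
ee_pos: [0.5764, -0.1095, 0.032]
eef_rot: [3.141, 0.0, 1.657]
force: [0.0, 0.3, -0.2]
grip_width: 0.0177
grip_force: 25.0
```

Request:
send_rows:
  rows:
    - {"dx": 0, "dy": 0.8, "dz": 0, "roll": 0, "jaw": 1}
    - {"dx": 0, "dy": 0, "dz": 0, "roll": 0, "jaw": 1}
    - {"dx": 0, "dy": 0, "dz": 0, "roll": 0, "jaw": 1}

```text
time_s: 19.42
ee_pos: [0.5769, -0.1095, 0.032]
eef_rot: [-3.141, -0.0, 1.657]
force: [-5.5, -0.4, 3.9]
grip_width: 0.0177
grip_force: 25.0
```

Request:
send_rows:
  rows:
    - {"dx": 0, "dy": 0.3, "dz": -0.1, "roll": 0, "jaw": 1}
    - {"dx": 0, "dy": 0, "dz": 0, "roll": 0, "jaw": 1}
    - {"dx": 0, "dy": 0, "dz": 0, "roll": 0, "jaw": 1}

```text
time_s: 19.67
ee_pos: [0.577, -0.1095, 0.0321]
eef_rot: [-3.141, -0.0, 1.657]
force: [-5.9, -0.9, 4.6]
grip_width: 0.018
grip_force: 25.0
```

Request:
send_rows:
  rows:
    - {"dx": 0, "dy": 0.5, "dz": 0, "roll": 0, "jaw": 1}
    - {"dx": 0, "dy": 0, "dz": 0, "roll": 0, "jaw": 1}
    - {"dx": 0, "dy": 0, "dz": 0, "roll": 0, "jaw": 1}

```text
time_s: 19.92
ee_pos: [0.5773, -0.1095, 0.0321]
eef_rot: [-3.14, -0.0, 1.657]
force: [-8.6, -1.5, 6.6]
grip_width: 0.0178
grip_force: 25.0
```

Request:
send_rows:
  rows:
    - {"dx": 0, "dy": 0.2, "dz": 0, "roll": 0, "jaw": 1}
    - {"dx": 0, "dy": 0, "dz": 0, "roll": 0, "jaw": 1}
    - {"dx": 0, "dy": 0, "dz": 0, "roll": 0, "jaw": 1}
    - {"dx": 0, "dy": 0, "dz": 0, "roll": 0, "jaw": 1}
    - {"dx": 0, "dy": 0, "dz": 0, "roll": 0, "jaw": 1}
    - {"dx": 0, "dy": 0, "dz": 0, "roll": 0, "jaw": 1}
    - {"dx": 0, "dy": 0, "dz": 0, "roll": 0, "jaw": 1}

```text
time_s: 20.5
ee_pos: [0.5774, -0.1095, 0.0321]
eef_rot: [-3.14, -0.0, 1.657]
force: [-9.3, -1.1, 6.8]
grip_width: 0.0178
grip_force: 25.0
```

Request:
send_rows:
  rows:
    - {"dx": 0, "dy": -0.6, "dz": 0, "roll": 0, "jaw": 1}
    - {"dx": 0, "dy": -0.5, "dz": 0, "roll": 0, "jaw": 1}
    - {"dx": 0, "dy": -0.3, "dz": 0, "roll": 0, "jaw": 1}
    - {"dx": 0, "dy": 0, "dz": 0, "roll": 0, "jaw": 0.5}
    - {"dx": 0, "dy": 0, "dz": 0, "roll": 0, "jaw": 0.3}
    - {"dx": 0, "dy": 0, "dz": 0, "roll": 0, "jaw": 0.15}
    - {"dx": 0, "dy": 0, "dz": 0, "roll": 0, "jaw": 0.15}
    - {"dx": 0, "dy": 0, "dz": 0, "roll": 0, "jaw": 0.15}

```text
time_s: 21.17
ee_pos: [0.5768, -0.1095, 0.032]
eef_rot: [3.141, 0.0, 1.657]
force: [-0.7, -0.5, -0.0]
grip_width: 0.0401
grip_force: 0.0
```

Request:
send_rows:
  rows:
    - {"dx": 0, "dy": 0, "dz": -5, "roll": 0, "jaw": 0.15}
    - {"dx": 0, "dy": 0, "dz": -10, "roll": 0, "jaw": 0.15}
    - {"dx": 0, "dy": 0, "dz": -20, "roll": 0, "jaw": 0.15}
    - {"dx": 0, "dy": 0, "dz": -25, "roll": 0, "jaw": 0.15}
    - {"dx": 0, "dy": 0, "dz": -25, "roll": 0, "jaw": 0.15}
    - {"dx": 0, "dy": 0, "dz": -25, "roll": 0, "jaw": 0.15}
    - {"dx": 0, "dy": 0, "dz": -10, "roll": 0, "jaw": 0.15}
    - {"dx": 0, "dy": 0, "dz": 0, "roll": 0, "jaw": 0.15}

```text
time_s: 21.83
ee_pos: [0.5778, -0.1097, 0.1551]
eef_rot: [3.137, 0.002, 1.657]
force: [-0.4, -0.1, -0.0]
grip_width: 0.0398
grip_force: 0.0
```

```bash
python3 - <<'E'
from station import *
from h import *
c=camera("scene");cv2.imwrite("pics/s4.png",cv2.resize(c["frame"][150:300,230:390,::-1],None,fx=4,fy=4))
o=get_obs();print(o["time_s"],o["ee_pos"],o["force"],o["joint_vel"].round(3))
y=np.radians(5.1);M=np.array([[np.cos(y),-np.sin(y)],[np.sin(y),np.cos(y)]])
for k,v in knobs(c,(250,370,190,285)).items():
    if v[2] is not None: print(k,v[1],v[2],((v[2][:2]-[.5226,-.0806])@M*1000).round(1))
E
```

```text
21.8833 [ 0.57701774 -0.10955245  0.15276799] [0.69328018 0.23150393 0.1484006 ] [-0.     0.037  0.035 -0.001 -0.017  0.001]
red 50 [ 0.5777 -0.1076  0.0586] [ 52.5 -31.8]
green 51 [ 0.5574 -0.0271  0.0585] [39.4 50.2]
blue 48 [ 0.4854 -0.0472  0.0585] [-34.1  36.6]
```

View pics/s4.png

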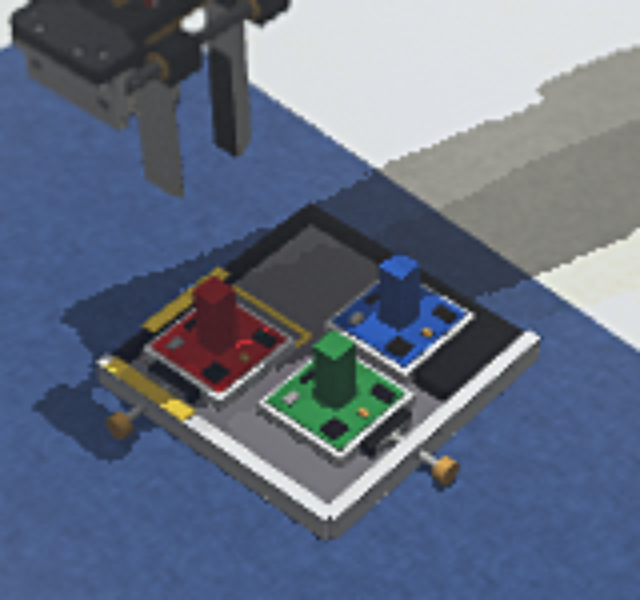

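Red sits in the inspection bay against the far buffer at crop (220,345). Green is parked at (335,405), blue is unmoved at (400,320), and the gripper is well clear. All measured positions are inside the limits, so I hand in.

```bash
python3 -c "
from station import *
print(hand_in())"
```

```text
the job is handed in; nothing more can be done
None
```

The job is handed in, with no verdict shown: green was pressed home in the formerly empty bay (about 8.7 N), then red in the inspection bay (about 9.3 N); blue stayed in its bay, and the clock read 21.9 s of the 64 s allowed.

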